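# Hang the remote caddy on its lipped rail

## Task

Hang the walnut remote caddy back on the steel rail: lift its hook over the rail's upturned lip and lower it, on the longer stretch of rail and at least 3 cm clear of the upright walnut end panel, until you feel the hook stand firmly on the floor of the channel behind the lip. Then, keeping it seated, slide it along the rail until its side rests against that panel, and let go. Do it gently: never push the caddy against the rail or the panel with more than 25 N, and leave the remotes, coaster and bottle opener where they lie.

Things in the scene. Friction and masses are not known exactly. Their poses are not given: they have to be found in the camera images.
- caddy: Walnut remote caddy, 0.2 to 0.4 kg, standing upright. Origin: centre of the underside; x out of its front, y along its width, z up. Board 12 mm thick (x -20 to -8 mm), 70 mm wide, 100 mm high, topped by a grip tab; in front of it an open pocket, 70 mm wide, x -8 to 25, z 0 to 70 mm; behind it (-x) a steel hook.
- grip (a point): Centre of the caddy's grip tab, an upright extension of the board: 12 mm thick (along x), 44 mm wide (y), z 100 to 140 mm above the underside. This point: x -14, y 0, z 122 mm from the caddy's origin; axes as the caddy's. Pinch it from above across its thickness.
- hook_tip (a point): Centre of the lower edge of the hook's tongue: x -29.5, y 0, z 74 mm from the caddy's origin; same axes. Hook 50 mm wide (y): bridge z 96 to 100 mm runs back from the board (x -20) to x -32; from there the tongue, 5 mm thick (x -32 to -27), hangs to z 74. The mouth between tongue and board is 7 mm wide, 22 mm deep.
- rail: Fixed walnut riser with a steel channel on top. Origin on the shelf under the nominal slot centre line; y along the rail, +x to the open side where the caddy hangs (caddy's x along the rail's x). Riser x -100 to -10, y -160 to 160, top z 90 mm. The hung caddy's tongue stands on the slot floor, its board before the lip; 3 mm of play: let go, it leans about 3 degrees.
- slot (a point): Nominal centre of the slot floor, z 100 mm; rail's axes. Slot 9 mm wide (x), 300 long, ends capped; at -x a back wall, at +x the lip, both 4 thick, tops 18 above the floor; below, the lip goes on as flat apron to 56 under the floor. Fixed through slotted holes on packing, the channel truly lies up to 11 mm to +x or -x and up to 4 mm above or below this: find it by touch (board on apron).
- stop: Fixed upright walnut end panel standing on the shelf in front of the rail, parallel to the rail's x: 60 mm (x) by 20 mm (y) by 110 mm high. Origin: centre of its underside; axes parallel to the rail's. The caddy is hung on its -y side and rests against its -y face (y -10 mm).
- remote_long: Black TV remote lying on the shelf, 190 x 46 x 18 mm; origin centre of underside. Bystander.
- remote_short: White streaming-box remote lying on the shelf, 135 x 38 x 18 mm; origin centre of underside. Bystander.
- coaster: Round white ceramic coaster, 96 mm across, 8 mm thick; origin centre of underside. Bystander.
- opener: Flat stainless bottle opener, about 130 mm long, 40 mm wide, 5 mm thick; origin on its underside near its middle. Bystander.

How it is judged (in metres and radians):
On the way, in this order (a step that is already met when the one before it is completed fails the run):
1. the hook tip is lifted to the height of the lip's top (z of hook_tip in the frame of rail above 0.115 m), for 0.1 s.
2. the hook stands on the floor of the channel's slot, 25 mm or more clear of the end panel (z of hook_tip in the frame of rail between 0.092 and 0.1075 m and x of hook_tip in the frame of rail between -0.018 and 0.018 m and angle between caddy's own z axis and vertical below 0.12 rad and contact force between caddy and slot_floor above 0.5 N and y of caddy in the frame of stop between -0.26 and -0.07 m), for 0.2 s.
3. still seated, it is slid along the rail towards the panel (z of hook_tip in the frame of rail between 0.092 and 0.1075 m and y of caddy in the frame of stop between -0.065 and -0.05 m), for 0.04 s.
4. still seated, its side is within 3 mm of the panel (z of hook_tip in the frame of rail between 0.092 and 0.1075 m and y of caddy in the frame of stop between -0.048 and -0.04 m), for 0.1 s.
At the end, for the whole second after the job is handed in: The caddy hangs at rest on the rail: hook standing on the floor of the slot behind the lip, upright within 7 degrees, its side within 3 mm of the end panel, released (z of hook_tip in the frame of rail between 0.092 and 0.1075 m and x of hook_tip in the frame of rail between -0.018 and 0.018 m and angle between caddy's own z axis and vertical below 0.12 rad and contact force between caddy and slot_floor above 0.5 N and y of caddy in the frame of stop between -0.048 and -0.042 m and linear speed of caddy below 0.02 m/s); the robot touches nothing.
It fails at once if the caddy is pushed against the rail with more than 25 N (contact force between caddy and rail above 25 N).
It fails at once if the caddy is pushed against the end panel with more than 25 N (contact force between caddy and stop above 25 N).
It fails at once if a bystander is moved more than 15 mm (distance of any of remote_long, remote_short, coaster, opener from where it was at the start of the episode above 0.015 m).
It also fails if it takes over 69 s, if anything falls off the work surface, if the arm or the gripper's body presses on something with over 40 N, if the wrist force passes 120 N, or if a joint passes its speed limit or range.

## Robot

A 7-joint arm with a two-finger parallel gripper is mounted at the origin on the work surface. World frame = base frame: x ahead of the robot, y to its left, z up, the work surface at z = 0. Lengths are in mm, angles in rad, forces in N, time in s.
With the tool pointing down it reaches from about 400 to 875 mm from the base axis. Payload 4.4 kg.
Tool frame: the origin (TCP) lies on the centre line of the jaws, within the pads' length; the fingertips stand 25 mm ahead of it and the grasp point (between the pads) lies 6 mm ahead of it (ctrl.finger_overhang is the distance from the TCP to the fingertips, in mm); z points along the fingers, y is the line along which they close (so a half turn about z gives the same grasp; the last joint's range is limited). The gripper opens to 85 mm and grips with 20 to 120 N. Pads are 22 mm wide; open, the fingers measure 114 mm over their backs; the gripper's body (76 mm by 85 mm) begins 54 mm behind the grasp point. The pads swing forward as they close: fully open they stand 13 mm farther back than shut.
Start: joints at [1.082, 0.628, 0.038, 1.517, -0.027, 0.996, -0.02], TCP at [266.732, -592.766, 256.313] pointing down, gripper open.
Joint ranges: [-3.06, 3.06], [-0.37, 2.12], [-1.25, 1.32], [0.18, 2.47], [-1.1, 4.24], [0.23, 1.98], [-2.94, 2.94]. Speed limits (rad/s): [2.57, 2.57, 3.14, 3.14, 3.14, 3.14, 3.14].

## Interface

Orientations are given as [roll, pitch, yaw] about the fixed x, y, z axes, in that order (R = Rz(yaw) Ry(pitch) Rx(roll)).
In Python, from cell import ctrl gives the robot as it stands. The module is installed in compiled form; this text tells all that it offers.
- The arm moves only by the tool play_rows, never from a script. Its argument "targets" is a list of rows, each a list of 5 numbers: the closure, from 0 (fully open) to 1 (shut), then the shift along the tool's x, y, z in cm, then the turn about the tool's z in degrees. In form: [[gripper, dx, dy, dz, spin], ...]. A call has 1 to 10 rows; each row is the pose to reach, as a shift and turn from the pose commanded when the call began, along the tool's axes at that moment; what a row does not reach only later rows make up. A row lasts 1/10 s, in which the tool goes at most 50 mm and 8.59 degrees, less where a joint would pass 70% of its speed; a pose out of reach is approached as far as the arm can. A call with a gripper value outside its range is refused whole. The fingers move at their own pace and stop on an object; the grip force is fixed at half the most. Time passes only in rows, so rows that repeat a pose let the fingers close. It gives the time, the measured TCP pose, the force, the opening and the grip force at its end, in the units of the state.
- ctrl.read_state(): the state, without advancing time (a new reading comes with each control period).
- ctrl.get_image(name): name is "side" or "top" or "wrist"; returns (picture, depth): 420x560x3 uint8, red, green, blue; 420x560 float32, mm along the optical axis (not along the pixel's ray), 0 where there is no reading.
- ctrl.calibration(name): a dict with "vfov" (degrees; the focal length in pixels is half the picture's height over the tangent of half this angle, whatever the lens; pixels are square), "cx", "cy" (the principal point, pixels), "k1" (the pictures are not rectified: a ray, as slopes to the right and down, at radius r is drawn at 1 + k1 r^2 times it, then the intrinsics apply), "extrinsics" (4x4, takes a point from camera to world coordinates); the wrist camera has in their place "mount" (4x4, takes a point from camera to tool coordinates, whose origin is the TCP and whose axes are the flange's). Camera axes: x right, y down, z forward; pixel columns grow to the right and rows downward; lengths in mm; the calibration is good to about 2 mm. A picture is of the moment at which its call begins: read the wrist's pose just before it. calibration takes no time and is no camera call.
- ctrl.finish_job(): hands the job in; it is judged then, once.
Trained networks look in the newest picture that a camera, given by its name, has taken for a name from the list of things; names that differ only in an ending like _2 or _b are one class to them, and where a whole thing is asked for, a point or a joint stands for the part that bears it (a point fixed in the world has none). Each returns a list of dicts, best first, with "confidence" (0 to 1); they miss things now and then, are a little off and sometimes report something else, mostly with a low value. They report only what shows in the picture. A call takes as long as a camera call.
- ctrl.search_frame(camera, name): "bbox" ([left, top, right, bottom] in pixels, round what is visible of it).
- ctrl.trace(camera, name): "pixels" (420x560 bool, what is visible of it) and "bbox" ([left, top, right, bottom] in pixels, round what is visible of it).
The state is a dict: "clock": time; "qpos": joint angles; "qd": joint speeds; "tau": joint torques, N m; "eef_pos": TCP position; "tool_rot": TCP orientation; "force": force on the tool from outside, world axes, zero at the start; "torque": the same for the moment, N m; "width": finger opening in mm; "gripper_force": force on a finger pad.
Only numpy, scipy, OpenCV 4.12 (cv2) and the standard library are available. Lean on these libraries where they do the work, as an engineer would, in place of code of your own. Each camera call takes 0.05 s, during which the arm holds its last target. There are 200 camera calls.

## Working session

There is one attempt and no reset: what is moved stays moved. The work goes in short steps, Python scripts to look and compute and a tool call to move; the robot and the scene stay as the last step left them, time stands still between calls to the robot, and variables do not carry over. Pictures are saved under pics/ and viewed, at most 10 in all, crops included, and the job is handed in when it is done.

Besides the shell and the picture viewer there is one more tool, called after "Emit:" as name(argument=value, ...), one argument or row to a line, values as JSON. play_rows: Moves the arm, as the interface text tells. Its arguments: {"type":"object","properties":{"targets":{"type":"array"}},"required":["targets"]}

```bash
mkdir -p pics
cat > h.py <<'E'
from cell import ctrl
import numpy as np, cv2
from scipy.spatial.transform import Rotation as R
def K(c,h=420):
    f=h/2/np.tan(np.radians(c['vfov'])/2); return np.array([[f,0,c['cx']],[0,f,c['cy']],[0,0,1]]),f
def ext(name,st=None):
    c=ctrl.calibration(name)
    if 'extrinsics' in c: return c,np.array(c['extrinsics'])
    T=np.eye(4);T[:3,:3]=R.from_euler('xyz',st['tool_rot']).as_matrix();T[:3,3]=st['eef_pos']
    return c,T@np.array(c['mount'])
def cloud(name,depth,st=None):
    c,E=ext(name,st);k,f=K(c)
    v,u=np.mgrid[0:420,0:560]
    xd=(u-c['cx'])/f; yd=(v-c['cy'])/f
    x,y=xd.copy(),yd.copy()
    for _ in range(20):
        s=1+c['k1']*(x*x+y*y); x,y=xd/s,yd/s
    P=np.stack([x*depth,y*depth,depth],-1)
    W=P@E[:3,:3].T+E[:3,3]; W[depth<=0]=np.nan
    return W
E
python3 - <<'E'
from h import *
s=ctrl.read_state();print(s)
for n in ['top','side']:
    im,d=ctrl.get_image(n); cv2.imwrite(f'pics/{n}0.png',im[:,:,::-1]); W=cloud(n,d)
    np.save(n+'.npy',W)
    print(n,ctrl.calibration(n))
    for o in ['caddy','rail','stop','remote_long','remote_short','coaster','opener']:
        for t in ctrl.trace(n,o)[:2]:
            p=W[t['pixels']];p=p[~np.isnan(p[:,0])]
            np.save(f'm_{n}_{o}.npy',t['pixels']) if t['confidence']>.5 else 0
            print(o,round(t['confidence'],2),t['bbox'],np.percentile(p,[2,50,98],axis=0).round().tolist() if len(p) else 0)
E
```

```text
{'clock': 0.0, 'qpos': array([ 1.08219093,  0.62936863,  0.0383997 ,  1.51837208, -0.02696309,
        0.99631659, -0.0199711 ]), 'qd': array([-1.84820565e-03, -6.06010609e-04,  2.60838516e-04,  1.24275971e-03,
       -7.20869925e-05, -8.90860289e-04, -4.06048140e-05]), 'tau': array([-7.61503434e-04, -5.63409376e+01,  1.22559182e+00, -1.93450695e+01,
        1.08840445e-02,  1.03209246e-02, -1.10592171e-05]), 'eef_pos': array([ 266.50646252, -592.2078663 ,  255.37240372]), 'tool_rot': array([-3.13964521e+00,  3.31994638e-05,  4.22888506e-01]), 'force': array([ 1.03206471,  0.428522  , -0.06538899]), 'torque': array([-0.01269822, -0.03720986, -0.01420728]), 'gripper_force': 0.0, 'width': 85.37228692742589}
top {'vfov': 51.90639686713507, 'cx': 281.03786560292934, 'cy': 213.66625728586948, 'k1': -0.11276737249087516, 'extrinsics': array([[-1.72749251e-02, -9.77306445e-01,  2.11124819e-01,
         3.89084240e+02],
       [-9.99832798e-01,  1.81514069e-02,  2.21409410e-03,
         1.16078696e+01],
       [-5.99606093e-03, -2.11051270e-01, -9.77456602e-01,
         1.17151540e+03],
    
[... 1813 characters left out ...]
.0, -270.0, 60.0], [567.0, -256.0, 138.0]]
stop 0.76 [261.4, 257.5, 292.9, 300.8] [[512.0, 133.0, 2.0], [539.0, 153.0, 65.0], [570.0, 158.0, 111.0]]
remote_long 0.6 [182.2, 250.3, 237.7, 298.6] [[643.0, 67.0, 2.0], [717.0, 129.0, 17.0], [807.0, 180.0, 20.0]]
remote_long 0.6 [290.4, 206.3, 358.1, 340.1] [[387.0, -89.0, 5.0], [448.0, 133.0, 90.0], [519.0, 214.0, 114.0]]
remote_short 0.76 [218.5, 224.3, 266.9, 236.0] [[649.0, -111.0, -1.0], [709.0, -58.0, 16.0], [776.0, -28.0, 20.0]]
coaster 0.75 [251.9, 188.4, 282.6, 203.9] [[677.0, -307.0, -2.0], [719.0, -257.0, 7.0], [766.0, -219.0, 10.0]]
opener 0.7 [157.4, 353.2, 222.5, 381.7] [[567.0, 354.0, 1.0], [641.0, 372.0, 6.0], [691.0, 392.0, 8.0]]
```

Run:
```python
import cv2,numpy as np
a=cv2.resize(cv2.imread('pics/top0.png')[140:320,130:430],None,fx=1.33*2,fy=1.33*2,interpolation=cv2.INTER_CUBIC)
cv2.imwrite('pics/top1.png',a[:,:800])
from h import *
for n in ['top','side']:
    W=np.load(n+'.npy')
    c=W.reshape(-1,3); c=c[~np.isnan(c[:,0])]
    # caddy
    q=c[(abs(c[:,0]-530)<80)&(abs(c[:,1]+290)<80)]
    for lo,hi in [(132,150),(90,105),(60,76)]:
        g=q[(q[:,2]>lo)&(q[:,2]<hi)]
        if len(g)>4: print(n,'caddy',lo,len(g),g.mean(0).round(1),cv2.minAreaRect(g[:,:2].astype(np.float32)))
    q=c[(c[:,0]>360)&(c[:,0]<600)&(c[:,1]>-150)&(c[:,1]<250)]
    g=q[(q[:,2]>84)&(q[:,2]<96)&(q[:,0]<510)]; print(n,'riser',len(g),g.mean(0),cv2.minAreaRect(g[:,:2].astype(np.float32)))
    g=q[(q[:,2]>104)&(q[:,0]<535)&~((q[:,0]>510)&(q[:,1]>120))]; print(n,'lips',len(g),g.mean(0),cv2.minAreaRect(g[:,:2].astype(np.float32)))
    g=q[(q[:,2]>103)&(q[:,0]>505)&(q[:,1]>120)&(q[:,1]<170)]; print(n,'stop',len(g),g.mean(0),cv2.minAreaRect(g[:,:2].astype(np.float32)))
```

```text
top caddy 132 104 [ 522.5 -291.3  138.9] ((522.6934814453125, -292.0033874511719), (45.19157028198242, 12.77340316772461), 71.12643432617188)
top caddy 90 162 [ 515.1 -287.4   98.8] ((516.4562377929688, -290.3958435058594), (69.68756866455078, 24.111858367919922), 69.61824798583984)
top caddy 60 108 [ 550.4 -294.2   68. ] ((533.253662109375, -296.0507507324219), (71.20829772949219, 57.0411376953125), 70.03709411621094)
top riser 3943 [445.99297605  52.27425185  90.67744905] ((456.8017883300781, 51.286964416503906), (104.55806732177734, 319.17559814453125), 9.066535949707031)
top lips 509 [503.48501132  58.59787058 112.68157377] ((504.0280456542969, 58.096092224121094), (17.932640075683594, 298.8432312011719), 9.064315795898438)
top stop 193 [541.95145441 142.07476363 108.8359896 ] ((542.4740600585938, 142.37196350097656), (60.590023040771484, 19.91696548461914), 8.893210411071777)
side caddy 132 53 [ 521.4 -288.1  137.6] ((522.023681640625, -290.6374816894531), (48.07853698730469, 13.727771759033203), 73.78162384033203)
side caddy 90 112 [ 516.6 -280.8   97.9] ((514.7930297851562, -285.33319091796875), (72.547119140625, 25.189769744873047), 63.80921936035156)
side caddy 60 112 [ 542.7 -276.1   67. ] ((534.1149291992188, -289.898193359375), (67.01451110839844, 57.28294372558594), 71.49018859863281)
side riser 3150 [439.78059658  81.42700027  90.90927162] ((457.570556640625, 50.369537353515625), (106.28646087646484, 325.6244812011719), 8.4358549118042)
side lips 465 [499.50740316  82.94189957 112.43543205] ((503.89544677734375, 58.162574768066406), (17.39734649658203, 304.5545349121094), 8.878011703491211)
side stop 233 [540.13254578 147.19990098 108.5857258 ] ((541.5524291992188, 144.9910430908203), (59.858131408691406, 23.088645935058594), 8.568604469299316)
```

View pics/top1.png

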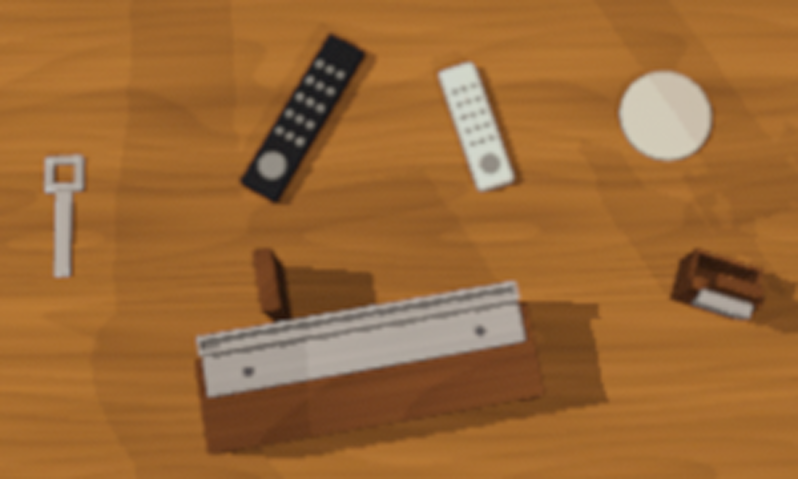

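View pics/side0.png

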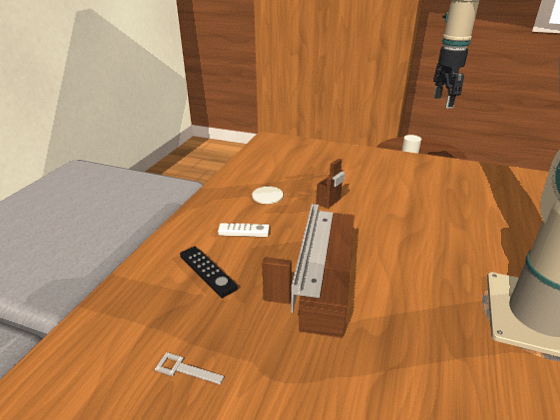

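Side view: the hook faces the robot. The stop is near (277,280), at the rail's +y end. From depth, the rail yaw is about 9.06° and the caddy yaw about -19.5°, with the tab at (522,-291.5). I'll move above the tab and turn the tool.

Emit:
play_rows(
  targets=[
    [0, 4.5, -2.1, 0, -5],
    [0, 9, -4.2, 0, -13],
    [0, 13.5, -6.4, 0, -21],
    [0, 18, -8.5, 0, -29],
    [0, 22.5, -10.6, 0, -37],
    [0, 27, -12.7, 0, -44],
    [0, 31.4, -14.9, 0, -46.3],
    [0, 35.7, -17, 0, -46.3],
    [0, 35.7, -17, 0, -46.3],
    [0, 35.7, -17, 0, -46.3],
  ],
)

```text
clock: 1.8
eef_pos: [523.5, -289.8, 256.3]
tool_rot: [3.141, -0.0, 1.234]
force: [-0.9, -0.6, -0.2]
width: 85.5
gripper_force: 0.0
```

```bash
cat > look.py <<'E'
from h import *
s=ctrl.read_state(); im,d=ctrl.get_image('wrist'); W=cloud('wrist',d,s)
print(s['clock'],s['eef_pos'].round(1),np.degrees(s['tool_rot']).round(2),s['force'].round(1),s['torque'].round(2),s['width'])
import sys; cv2.imwrite('pics/'+sys.argv[1]+'.png',im[:,:,::-1]); np.save('wrist.npy',W)
c=W.reshape(-1,3); c=c[~np.isnan(c[:,0])]
q=c[np.hypot(c[:,0]-525,c[:,1]+290)<90]
for lo,hi in [(135,145),(95,104),(64,76)]:
    g=q[(q[:,2]>lo)&(q[:,2]<hi)]
    if len(g)>9: print(lo,len(g),g.mean(0).round(1),cv2.minAreaRect(g[:,:2].astype(np.float32)))
E
python3 look.py w0
```

```text
1.8 [ 523.5 -289.8  256.3] [ 1.7999e+02 -1.0000e-02  7.0720e+01] [-0.9 -0.6 -0.2] [-0.02  0.02  0.05] 85.53824004909346
135 872 [ 523.1 -290.9  139.5] ((522.5502319335938, -292.1316833496094), (44.098628997802734, 11.606609344482422), 71.20281982421875)
95 946 [ 516.6 -281.8   99.5] ((518.4374389648438, -285.7686767578125), (61.207061767578125, 23.33164405822754), 69.95055389404297)
64 633 [ 549.9 -299.    69.1] ((535.3369140625, -296.42242431640625), (71.30847930908203, 51.21419906616211), 72.870361328125)
```

Emit:
play_rows(
  targets=[
    [0, -0.2, 0, 4.5, -0.5],
    [0, -0.25, 0, 8.5, -0.5],
    [0, -0.25, 0, 11.5, -0.5],
    [0, -0.25, 0, 12.6, -0.5],
    [0, -0.25, 0, 12.6, -0.5],
    [0.5, -0.25, 0, 12.6, -0.5],
    [1, -0.25, 0, 12.6, -0.5],
    [1, -0.25, 0, 12.6, -0.5],
    [1, -0.25, 0, 12.6, -0.5],
    [1, -0.25, 0, 12.6, -0.5],
  ],
)

```text
clock: 2.85
eef_pos: [522.1, -293.7, 130.9]
tool_rot: [3.14, 0.0, 1.24]
force: [0.4, -0.2, 0.3]
width: 12.5
gripper_force: 1.9
```

Emit:
play_rows(
  targets=[
    [1, 0, 0, 0, 0],
    [1, 0, 0, 0, 0],
    [1, 0, 0, 0, 0],
    [1, 0, 0, 0, 0],
  ],
)

```text
clock: 3.25
eef_pos: [522.6, -293.9, 131.0]
tool_rot: [3.14, 0.0, 1.24]
force: [1.5, -1.2, 6.4]
width: 11.0
gripper_force: 59.7
```

Emit:
play_rows(
  targets=[
    [1, 0, 0, -2, 0],
    [1, 0, 0, -5, 0],
    [1, 2, 0, -6.5, 0],
    [1, 5.5, -0.2, -6.5, -5],
    [1, 9.5, -0.4, -6.5, -11],
    [1, 13.5, -0.5, -6.5, -17],
    [1, 17.5, -0.7, -6.5, -23],
    [1, 20.5, -0.8, -6.5, -28],
    [1, 22.2, -0.8, -6.5, -28],
    [1, 22.2, -0.8, -6.5, -28],
  ],
)

```text
clock: 4.25
eef_pos: [586.3, -77.9, 194.5]
tool_rot: [-3.141, -0.002, 1.731]
force: [-0.2, -0.3, -2.9]
width: 11.4
gripper_force: 59.2
```

Run:
```python
from h import *
s=ctrl.read_state();print(s['clock'],s['eef_pos'].round(1),np.degrees(s['tool_rot']).round(2),s['force'].round(2),s['width'])
for n in ['top','side']:
    im,d=ctrl.get_image(n); W=cloud(n,d); cv2.imwrite(f'pics/{n}2.png',im[:,:,::-1])
    c=W.reshape(-1,3); c=c[~np.isnan(c[:,0])]
    p=s['eef_pos'];q=c[np.hypot(c[:,0]-p[0]-20,c[:,1]-p[1])<75]
    for lo,hi in [(100,130),(130,140),(160,170)]:
        g=q[(q[:,2]>lo)&(q[:,2]<hi)]
        if len(g)>9: print(n,lo,len(g),g.mean(0).round(1),cv2.minAreaRect(g[:,:2].astype(np.float32)))
```

```text
4.25 [586.3 -77.9 194.5] [-1.7994e+02 -1.3000e-01  9.9150e+01] [-0.2  -0.31 -2.9 ] 11.38328936923267
top 100 50 [586.7 -50.5 116.9] ((574.1737670898438, -57.66756057739258), (96.14034271240234, 24.065593719482422), 20.60832405090332)
top 130 30 [599.6 -45.5 134.4] ((589.7696533203125, -50.59280776977539), (61.40928268432617, 24.895780563354492), 25.639720916748047)
top 160 69 [575.5 -57.7 163.1] ((576.5432739257812, -57.795448303222656), (34.37841796875, 17.268556594848633), 48.43563461303711)
side 100 324 [598.8 -62.7 115.3] ((576.4425048828125, -76.98062133789062), (88.9146957397461, 75.43680572509766), 6.854117393493652)
side 130 95 [599.2 -63.6 133.5] ((594.904541015625, -75.23957061767578), (57.62875747680664, 74.59021759033203), 7.542540073394775)
side 160 85 [575.  -65.2 163.7] ((576.7954711914062, -69.32978820800781), (23.213714599609375, 57.08143997192383), 6.792236328125)
```

Emit:
play_rows(
  targets=[
    [1, 3.4, 0, 0.3, 0],
    [1, 6.8, -0.5, 0.3, 0],
    [1, 10, -1.5, 0.3, 0],
    [1, 12.5, -2.5, 0.3, 0],
    [1, 13.5, -3, 0.3, 0],
    [1, 13.5, -3, 0.3, 0],
    [1, 13.5, -3, 0.3, 0],
    [1, 13.5, -3, 0.3, 0],
  ],
)

```text
clock: 5.15
eef_pos: [536.5, 45.0, 192.3]
tool_rot: [3.141, 0.001, 1.725]
force: [0.3, -0.5, -3.2]
width: 11.3
gripper_force: 59.1
```

```bash
cat > st.py <<'E'
from h import *
s=ctrl.read_state()
a=np.radians(9.06);ex=np.array([np.cos(a),np.sin(a)]);ey=np.array([-ex[1],ex[0]])
p=s['eef_pos'][:2]-[504,58.1];f=s['force']
print(round(s['clock'],2),'rail x,y',p@ex,p@ey,'z',s['eef_pos'][2],'F rail',f[:2]@ex,f[:2]@ey,f[2],np.degrees(s['tool_rot']).round(2),s['torque'].round(2))
E
python3 st.py
```

```text
5.15 rail x,y 30.001232147483943 -18.01269323385571 z 192.26201503755703 F rail 0.250810876871164 -0.5363864774394232 -3.1958665259399854 [1.7997e+02 8.0000e-02 9.8810e+01] [ 0.   -0.01  0.07]
```

Emit:
play_rows(
  targets=[
    [1, 0, -0.5, 0, 0],
    [1, 0, -0.9, 0, 0],
    [1, 0, -1.2, 0, 0],
    [1, 0, -1.2, 0, 0],
    [1, 0, -1.2, 0, 0],
  ],
)

```text
clock: 5.65
eef_pos: [523.8, 45.6, 192.4]
tool_rot: [3.141, 0.0, 1.728]
force: [0.3, -0.3, -3.8]
width: 11.4
gripper_force: 59.1
```

Emit:
play_rows(
  targets=[
    [1, 0, -0.05, 0, 0],
    [1, 0, -0.1, 0, 0],
    [1, 0, -0.1, 0, 0],
    [1, 0, -0.1, 0, 0],
  ],
)

```text
clock: 6.05
eef_pos: [522.7, 45.5, 192.3]
tool_rot: [3.142, -0.0, 1.728]
force: [0.7, 0.2, -4.1]
width: 11.4
gripper_force: 59.1
```

Emit:
play_rows(
  targets=[
    [1, 0, -0.05, 0, 0],
    [1, 0, -0.1, 0, 0],
    [1, 0, -0.1, 0, 0],
    [1, 0, -0.1, 0, 0],
  ],
)

```text
clock: 6.45
eef_pos: [521.7, 45.3, 192.3]
tool_rot: [3.142, 0.0, 1.728]
force: [0.6, -0.6, -3.8]
width: 11.3
gripper_force: 59.2
```

```bash
python3 st.py
```

```text
6.45 rail x,y 15.476563323265196 -15.409064841495251 z 192.3219929069321 F rail 0.46407419419169826 -0.7079448427335946 -3.7634998176683485 [180.     0.    99.02] [-0.    0.02 -0.01]
```

Emit:
play_rows(
  targets=[
    [1, 0, -0.05, 0, 0],
    [1, 0, -0.1, 0, 0],
    [1, 0, -0.1, 0, 0],
    [1, 0, -0.1, 0, 0],
  ],
)

```text
clock: 6.85
eef_pos: [521.0, 45.2, 192.4]
tool_rot: [3.141, -0.0, 1.728]
force: [0.3, -0.3, -3.7]
width: 11.1
gripper_force: 59.2
```

Emit:
play_rows(
  targets=[
    [1, 0, -0.05, 0, 0],
    [1, 0, -0.1, 0, 0],
    [1, 0, -0.1, 0, 0],
    [1, 0, -0.1, 0, 0],
  ],
)

```text
clock: 7.25
eef_pos: [520.7, 45.2, 192.6]
tool_rot: [3.139, -0.0, 1.728]
force: [3.3, 1.2, -5.4]
width: 11.3
gripper_force: 58.9
```

```bash
python3 st.py
```

```text
7.25 rail x,y 14.465453424049167 -15.335202371236239 z 192.589840055788 F rail 3.4244570871948845 0.6984276515209251 -5.4166862211153335 [ 1.7987e+02 -1.0000e-02  9.9020e+01] [ 0.15 -1.04 -0.07]
```

Emit:
play_rows(
  targets=[
    [1, 0, 0.2, 0, 0],
    [1, 0, 0.2, 0.4, 0],
    [1, 0, 0.2, 0.9, 0],
    [1, 0, 0.2, 1.2, 0],
    [1, 0, 0.2, 1.2, 0],
    [1, 0, 0.2, 1.2, 0],
  ],
)

```text
clock: 7.85
eef_pos: [521.2, 45.3, 180.0]
tool_rot: [-3.14, 0.0, 1.728]
force: [0.4, -0.4, -3.9]
width: 11.0
gripper_force: 59.1
```

```bash
python3 st.py
```

```text
7.85 rail x,y 15.002095543195466 -15.38489326668586 z 180.00863032536012 F rail 0.30117080843294614 -0.48945447162045075 -3.929744714240221 [-179.93    0.     99.03] [ 0.   -0.06 -0.04]
```

Emit:
play_rows(
  targets=[
    [1, 0, 0, 0.05, 0],
    [1, 0, 0, 0.1, 0],
    [1, 0, 0, 0.15, 0],
    [1, 0, 0, 0.2, 0],
    [1, 0, 0, 0.2, 0],
  ],
)

```text
clock: 8.35
eef_pos: [521.6, 45.3, 178.3]
tool_rot: [-3.141, 0.0, 1.728]
force: [0.4, -0.5, -3.0]
width: 11.2
gripper_force: 59.0
```

Emit:
play_rows(
  targets=[
    [1, 0, 0, 0.05, 0],
    [1, 0, 0, 0.1, 0],
    [1, 0, 0, 0.15, 0],
    [1, 0, 0, 0.2, 0],
    [1, 0, 0, 0.2, 0],
  ],
)

```text
clock: 8.85
eef_pos: [521.7, 45.3, 176.2]
tool_rot: [-3.141, -0.0, 1.728]
force: [-0.8, -0.5, -3.6]
width: 11.2
gripper_force: 59.1
```

```bash
python3 st.py
```

```text
8.85 rail x,y 15.432675582030464 -15.382507160691576 z 176.24619033755098 F rail -0.8500930706260579 -0.41714421960676185 -3.6125551911322713 [-179.99   -0.     99.02] [-0.02  0.03 -0.02]
```

Emit:
play_rows(
  targets=[
    [1, 0, 0, 0.05, 0],
    [1, 0, 0, 0.1, 0],
    [1, 0, 0, 0.15, 0],
    [1, 0, 0, 0.2, 0],
    [1, 0, 0, 0.2, 0],
  ],
)

```text
clock: 9.35
eef_pos: [521.7, 45.3, 174.3]
tool_rot: [-3.141, 0.0, 1.728]
force: [-0.1, -0.1, -4.0]
width: 10.8
gripper_force: 59.1
```

Emit:
play_rows(
  targets=[
    [1, 0, 0, 0.05, 0],
    [1, 0, 0, 0.1, 0],
    [1, 0, 0, 0.15, 0],
    [1, 0, 0, 0.2, 0],
    [1, 0, 0, 0.2, 0],
  ],
)

```text
clock: 9.85
eef_pos: [521.7, 45.3, 172.3]
tool_rot: [-3.142, -0.0, 1.728]
force: [-0.7, -0.3, -4.2]
width: 11.5
gripper_force: 59.1
```

```bash
python3 st.py
```

```text
9.85 rail x,y 15.447998694618294 -15.387694160118047 z 172.25024262951837 F rail -0.7220836105358113 -0.23329153616840687 -4.154279855777827 [-179.99   -0.     99.02] [0.01 0.01 0.02]
```

Emit:
play_rows(
  targets=[
    [1, 0, 0, 0.05, 0],
    [1, 0, 0, 0.1, 0],
    [1, 0, 0, 0.15, 0],
    [1, 0, 0, 0.2, 0],
    [1, 0, 0, 0.2, 0],
  ],
)

```text
clock: 10.35
eef_pos: [521.7, 45.4, 170.3]
tool_rot: [-3.141, -0.0, 1.728]
force: [0.2, 0.1, -3.4]
width: 11.3
gripper_force: 59.1
```

Emit:
play_rows(
  targets=[
    [1, 0, 0, 0.05, 0],
    [1, 0, 0, 0.1, 0],
    [1, 0, 0, 0.15, 0],
    [1, 0, 0, 0.2, 0],
    [1, 0, 0, 0.2, 0],
  ],
)

```text
clock: 10.85
eef_pos: [521.7, 45.3, 168.2]
tool_rot: [-3.141, -0.0, 1.728]
force: [-0.7, -0.5, -4.2]
width: 11.0
gripper_force: 59.1
```

Emit:
play_rows(
  targets=[
    [1, 0, 0, 0.05, 0],
    [1, 0, 0, 0.1, 0],
    [1, 0, 0, 0.15, 0],
    [1, 0, 0, 0.2, 0],
    [1, 0, 0, 0.2, 0],
  ],
)

```text
clock: 11.35
eef_pos: [521.7, 45.4, 166.3]
tool_rot: [-3.142, -0.0, 1.728]
force: [-0.4, 0.2, -4.1]
width: 11.0
gripper_force: 59.1
```

```bash
python3 st.py
```

```text
11.35 rail x,y 15.451903560329722 -15.374783116330487 z 166.25279257358983 F rail -0.35282860016241513 0.2741070735179122 -4.076235907745949 [-180.     -0.     99.02] [-0.05 -0.   -0.01]
```

Emit:
play_rows(
  targets=[
    [1, 0, 0, 0.1, 0],
    [1, 0, 0, 0.2, 0],
    [1, 0, 0, 0.3, 0],
    [1, 0, 0, 0.4, 0],
    [1, 0, 0, 0.4, 0],
  ],
)

```text
clock: 11.85
eef_pos: [521.6, 45.4, 162.2]
tool_rot: [-3.141, -0.0, 1.728]
force: [0.1, 0.6, -4.0]
width: 11.0
gripper_force: 59.1
```

Emit:
play_rows(
  targets=[
    [1, 0, 0, 0.05, 0],
    [1, 0, 0, 0.1, 0],
    [1, 0, 0, 0.1, 0],
  ],
)

```text
clock: 12.15
eef_pos: [521.7, 45.3, 161.3]
tool_rot: [-3.142, 0.0, 1.728]
force: [0.2, 0.3, -4.4]
width: 11.3
gripper_force: 59.1
```

Emit:
play_rows(
  targets=[
    [1, 0, 0, 0.05, 0],
    [1, 0, 0, 0.1, 0],
    [1, 0, 0, 0.1, 0],
  ],
)

```text
clock: 12.45
eef_pos: [521.7, 45.3, 160.3]
tool_rot: [-3.142, -0.0, 1.728]
force: [-0.6, 0.3, -3.7]
width: 11.4
gripper_force: 59.1
```

Emit:
play_rows(
  targets=[
    [1, 0, 0, 0.05, 0],
    [1, 0, 0, 0.1, 0],
    [1, 0, 0, 0.1, 0],
  ],
)

```text
clock: 12.75
eef_pos: [521.7, 45.4, 159.3]
tool_rot: [-3.142, -0.0, 1.728]
force: [-0.3, -0.2, -4.3]
width: 11.2
gripper_force: 59.1
```

Emit:
play_rows(
  targets=[
    [1, 0, 0, 0.05, 0],
    [1, 0, 0, 0.1, 0],
    [1, 0, 0, 0.1, 0],
  ],
)

```text
clock: 13.05
eef_pos: [521.7, 45.4, 158.3]
tool_rot: [-3.142, -0.0, 1.728]
force: [-0.1, -0.1, -2.8]
width: 11.2
gripper_force: 59.1
```

Emit:
play_rows(
  targets=[
    [1, 0, 0, 0.05, 0],
    [1, 0, 0, 0.1, 0],
    [1, 0, 0, 0.1, 0],
  ],
)

```text
clock: 13.35
eef_pos: [521.7, 45.4, 157.2]
tool_rot: [-3.141, -0.0, 1.728]
force: [-0.6, -0.1, -3.7]
width: 10.9
gripper_force: 59.1
```

Emit:
play_rows(
  targets=[
    [1, 0, 0, 0.05, 0],
    [1, 0, 0, 0.1, 0],
    [1, 0, 0, 0.1, 0],
  ],
)

```text
clock: 13.65
eef_pos: [521.7, 45.4, 156.2]
tool_rot: [-3.141, -0.0, 1.728]
force: [-0.1, -0.5, -3.2]
width: 11.2
gripper_force: 59.1
```

Emit:
play_rows(
  targets=[
    [1, 0, 0, 0.05, 0],
    [1, 0, 0, 0.1, 0],
    [1, 0, 0, 0.1, 0],
  ],
)

```text
clock: 13.95
eef_pos: [521.7, 45.3, 155.3]
tool_rot: [-3.141, 0.0, 1.728]
force: [-0.6, 0.1, -3.4]
width: 11.4
gripper_force: 59.1
```

```bash
python3 st.py
```

```text
13.95 rail x,y 15.444631370412754 -15.394643740053079 z 155.2576266643906 F rail -0.5778104792981279 0.19852801899791694 -3.3894954364533993 [-179.99    0.     99.02] [-0.01  0.07 -0.02]
```

Emit:
play_rows(
  targets=[
    [1, 0, 0, 0.05, 0],
    [1, 0, 0, 0.1, 0],
    [1, 0, 0, 0.1, 0],
  ],
)

```text
clock: 14.25
eef_pos: [521.7, 45.3, 154.2]
tool_rot: [-3.141, 0.0, 1.728]
force: [-0.2, 0.6, -3.8]
width: 11.1
gripper_force: 59.1
```

Emit:
play_rows(
  targets=[
    [1, 0, 0, 0.05, 0],
    [1, 0, 0, 0.1, 0],
    [1, 0, 0, 0.1, 0],
  ],
)

```text
clock: 14.55
eef_pos: [521.7, 45.3, 153.4]
tool_rot: [3.142, 0.0, 1.728]
force: [-0.2, 0.4, -3.2]
width: 11.4
gripper_force: 59.4
```

```bash
python3 st.py
```

```text
14.55 rail x,y 15.500584351816896 -15.39507788019281 z 153.40282974609778 F rail -0.16323550673735454 0.3806899445574271 -3.16235325591352 [180.     0.    99.02] [-0.05  0.05  0.06]
```

Emit:
play_rows(
  targets=[
    [1, 0, 0, 0.05, 0],
    [1, 0, 0, 0.1, 0],
    [1, 0, 0, 0.1, 0],
  ],
)

```text
clock: 14.85
eef_pos: [521.9, 45.3, 153.3]
tool_rot: [3.141, 0.0, 1.728]
force: [-1.0, 0.2, 6.5]
width: 11.0
gripper_force: 60.9
```

```bash
python3 st.py
```

```text
14.85 rail x,y 15.677176184568054 -15.442666597160706 z 153.27469454934516 F rail -0.9602931398995587 0.3513834087518628 6.480937902610241 [1.7996e+02 3.0000e-02 9.9020e+01] [-0.14  0.66  0.01]
```

Emit:
play_rows(
  targets=[
    [1, 0, 0, 0, 0],
    [1, 0, 0, 0, 0],
    [1, 0, 0, -0.03, 0],
    [1, 0.15, 0, -0.03, 0],
    [1, 0.4, 0, -0.03, 0],
    [1, 0.7, 0, -0.03, 0],
    [1, 1.0, 0, -0.03, 0],
    [1, 1.3, 0, -0.03, 0],
    [1, 1.5, 0, -0.03, 0],
    [1, 1.5, 0, -0.03, 0],
  ],
)

```text
clock: 15.85
eef_pos: [520.6, 59.1, 153.4]
tool_rot: [3.139, 0.002, 1.728]
force: [1.3, -3.8, 6.1]
width: 11.6
gripper_force: 60.5
```

```bash
python3 st.py
```

```text
15.85 rail x,y 16.54685660095089 -1.5834810238498438 z 153.3647877730474 F rail 0.664843174598293 -3.993072846274766 6.121078115618062 [1.7986e+02 1.0000e-01 9.9000e+01] [-0.73 -0.04  0.11]
```

Emit:
play_rows(
  targets=[
    [1, 0, 0, -0.03, 0],
    [1, 0.2, 0, -0.03, 0],
    [1, 0.5, 0, -0.03, 0],
    [1, 0.8, 0, -0.03, 0],
    [1, 1.1, 0, -0.03, 0],
    [1, 1.4, 0, -0.03, 0],
    [1, 1.7, 0, -0.03, 0],
    [1, 1.9, 0, -0.03, 0],
    [1, 2, 0, -0.03, 0],
    [1, 2, 0, -0.03, 0],
  ],
)

```text
clock: 16.85
eef_pos: [516.6, 79.5, 153.3]
tool_rot: [3.141, 0.001, 1.728]
force: [0.8, -4.4, 5.9]
width: 11.2
gripper_force: 60.7
```

```bash
python3 st.py
python3 - <<'E'
from h import *
for n in ['top','side']:
    im,d=ctrl.get_image(n); np.save(n+'3.npy',cloud(n,d))
    a=im[180:340,200:360] if n=='side' else im[210:310,190:350]
    cv2.imwrite(f'pics/{n}3.png',cv2.resize(a[:,:,::-1],None,fx=3.7,fy=3.7,interpolation=cv2.INTER_CUBIC))
E
```

```text
16.85 rail x,y 15.855332098976218 19.128448371451533 z 153.31071791712182 F rail 0.14708196204965074 -4.466710811257482 5.890622999308204 [1.7996e+02 6.0000e-02 9.9020e+01] [-0.88 -0.03  0.05]
```

View pics/side3.png

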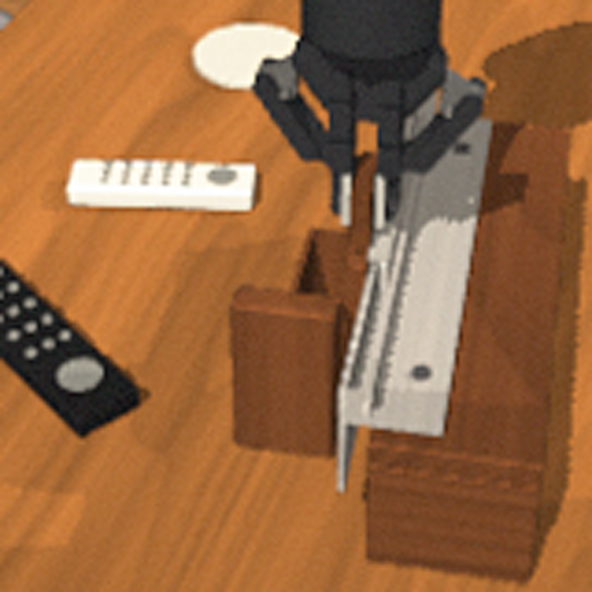

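The view shows the caddy hooked on the rail (tab near (365,200)) and upright, with the panel at (285,370) just ahead of it. Next I close the gap.

Emit:
play_rows(
  targets=[
    [1, 0.1, 0, 0, 0],
    [1, 0.25, 0, 0, 0],
    [1, 0.4, 0, 0, 0],
    [1, 0.55, 0, 0, 0],
    [1, 0.7, 0, 0, 0],
    [1, 0.8, 0, 0, 0],
    [1, 0.8, 0, 0, 0],
  ],
)

```text
clock: 17.65
eef_pos: [515.4, 87.2, 153.3]
tool_rot: [3.141, 0.001, 1.728]
force: [-0.3, -4.6, 5.5]
width: 11.5
gripper_force: 60.7
```

Emit:
play_rows(
  targets=[
    [1, 0.05, 0, 0, 0],
    [1, 0.1, 0, 0, 0],
    [1, 0.1, 0, 0, 0],
  ],
)

```text
clock: 17.95
eef_pos: [515.3, 88.0, 153.3]
tool_rot: [3.141, 0.001, 1.728]
force: [1.4, -5.9, 6.1]
width: 11.1
gripper_force: 60.7
```

Emit:
play_rows(
  targets=[
    [1, 0.05, 0, 0, 0],
    [1, 0.1, 0, 0, 0],
    [1, 0.1, 0, 0, 0],
  ],
)

```text
clock: 18.25
eef_pos: [515.1, 89.0, 153.3]
tool_rot: [3.141, 0.001, 1.728]
force: [0.1, -5.2, 6.1]
width: 11.4
gripper_force: 60.7
```

```bash
python3 st.py
```

```text
18.25 rail x,y 15.865292877497165 28.735733184171078 z 153.33750259017333 F rail -0.7221586790042112 -5.116882331085292 6.126875305751223 [1.7996e+02 8.0000e-02 9.9000e+01] [-1.04 -0.07  0.13]
```

Emit:
play_rows(
  targets=[
    [1, 0.05, 0, 0, 0],
    [1, 0.1, 0, 0, 0],
    [1, 0.1, 0, 0, 0],
  ],
)

```text
clock: 18.55
eef_pos: [515.0, 90.0, 153.3]
tool_rot: [3.141, 0.001, 1.728]
force: [0.0, -5.4, 6.7]
width: 11.3
gripper_force: 60.7
```

Emit:
play_rows(
  targets=[
    [1, 0.05, 0, 0, 0],
    [1, 0.1, 0, 0, 0],
    [1, 0.1, 0, 0, 0],
  ],
)

```text
clock: 18.85
eef_pos: [514.8, 90.9, 153.3]
tool_rot: [3.141, 0.001, 1.728]
force: [1.0, -4.8, 5.9]
width: 11.1
gripper_force: 60.7
```

```bash
python3 st.py
```

```text
18.85 rail x,y 15.830422032927364 30.713254128147305 z 153.30621950510405 F rail 0.19533975932721867 -4.861048421278165 5.925866983511268 [1.7996e+02 8.0000e-02 9.9000e+01] [-1.01 -0.11  0.02]
```

Emit:
play_rows(
  targets=[
    [1, 0.05, 0, 0, 0],
    [1, 0.1, 0, 0, 0],
    [1, 0.1, 0, 0, 0],
  ],
)

```text
clock: 19.15
eef_pos: [514.6, 92.0, 153.3]
tool_rot: [3.141, 0.001, 1.728]
force: [1.8, -5.4, 6.2]
width: 11.1
gripper_force: 60.7
```

Emit:
play_rows(
  targets=[
    [1, 0.05, 0, 0, 0],
    [1, 0.1, 0, 0, 0],
    [1, 0.1, 0, 0, 0],
  ],
)

```text
clock: 19.45
eef_pos: [514.6, 92.1, 153.4]
tool_rot: [3.141, 0.002, 1.727]
force: [1.0, -7.0, 6.6]
width: 10.9
gripper_force: 60.7
```

```bash
python3 st.py
```

```text
19.45 rail x,y 15.831849878350162 31.912189600995386 z 153.3617968103737 F rail -0.13087562330273875 -7.017014262358777 6.625835613151352 [1.7997e+02 1.3000e-01 9.8960e+01] [-1.48 -0.14  0.08]
```

Emit:
play_rows(
  targets=[
    [1, 0, 0, 0, 0],
    [1, -0.05, 0, -0.03, 0],
    [1, -0.08, 0, -0.06, 0],
    [1, -0.08, 0, -0.06, 0],
  ],
)

```text
clock: 19.85
eef_pos: [514.5, 92.1, 153.4]
tool_rot: [3.141, 0.001, 1.727]
force: [3.0, -5.6, 0.9]
width: 11.5
gripper_force: 59.9
```

```bash
python3 st.py
```

```text
19.85 rail x,y 15.721756474154335 31.95283975915985 z 153.42581881133808 F rail 2.1266179778405045 -6.001733180734413 0.8950231647069736 [1.7998e+02 6.0000e-02 9.8980e+01] [-1.29 -0.49 -0.03]
```

Emit:
play_rows(
  targets=[
    [1, -0.04, 0, 0, 0],
    [0.8, -0.04, 0, 0, 0],
    [0.7, -0.04, 0, 0, 0],
    [0.6, -0.04, 0, 0, 0],
    [0.5, -0.04, 0, 0, 0],
    [0.4, -0.04, 0, 0, 0],
    [0.4, -0.04, 0, 0, 0],
    [0.4, -0.04, 0, 0, 0],
  ],
)

```text
clock: 20.65
eef_pos: [514.2, 92.6, 153.5]
tool_rot: [3.142, -0.0, 1.728]
force: [0.1, 0.4, -0.5]
width: 51.4
gripper_force: 0.0
```

```bash
python3 st.py; python3 look.py w1
python3 - <<'E'
from h import *
im,d=ctrl.get_image('side'); cv2.imwrite('pics/side4.png',cv2.resize(im[180:340,200:360,::-1],None,fx=3.7,fy=3.7,interpolation=cv2.INTER_CUBIC))
E
```

```text
20.65 rail x,y 15.520880367334847 32.479362410841105 z 153.54202918809474 F rail 0.17097608134243245 0.34565427719054914 -0.47994306185706476 [ 1.800e+02 -1.000e-02  9.902e+01] [ 0.02  0.03 -0.01]
20.65 [514.2  92.6 153.5] [ 1.800e+02 -1.000e-02  9.902e+01] [ 0.1  0.4 -0.5] [ 0.02  0.03 -0.01] 51.35611155634758
```

View pics/side4.png

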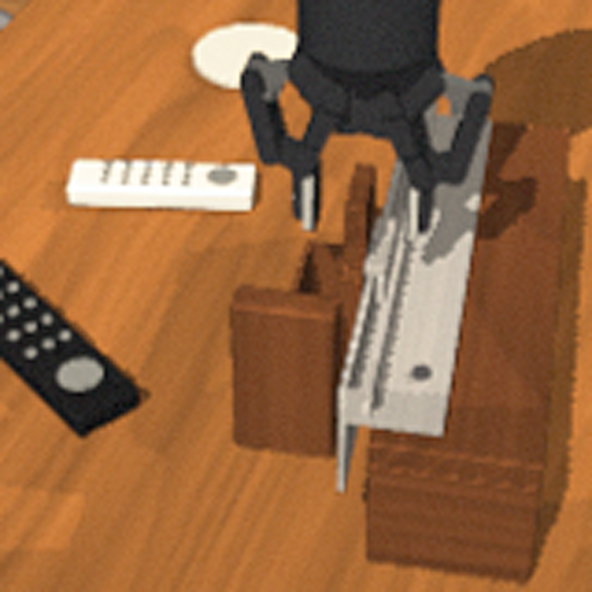

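The fingers are open and clear of the tab (360,220), and the caddy hangs by the panel. I'll retreat upward and check the gap.

Emit:
play_rows(
  targets=[
    [0.4, 0, 0, -1, 0],
    [0.4, 0, 0, -3, 0],
    [0.4, 0, 0, -6, 0],
    [0.4, 0, 0, -9, 0],
    [0.4, -2, 0, -12, 0],
    [0.4, -5, 0, -12, 0],
    [0.4, -8, 0, -12, 0],
    [0.4, -8, 0, -12, 0],
    [0.4, -8, 0, -12, 0],
  ],
)

```text
clock: 21.65
eef_pos: [526.7, 13.1, 274.1]
tool_rot: [3.141, -0.0, 1.726]
force: [-0.6, 1.0, 0.6]
width: 51.3
gripper_force: 0.0
```

Run:
```python
from h import *
s=ctrl.read_state(); a=np.radians(9.06);ex=np.array([np.cos(a),np.sin(a)]);ey=np.array([-ex[1],ex[0]])
for n in ['wrist','top','side']:
    im,d=ctrl.get_image(n); cv2.imwrite(f'pics/{n}5.png',im[:,:,::-1]); c=cloud(n,d,s).reshape(-1,3); c=c[~np.isnan(c[:,0])]
    X=(c[:,:2]-[504,58.1])@ex; Y=(c[:,:2]-[504,58.1])@ey; Z=c[:,2]
    for nm,m in [('tab',(Z>146)&(Z<175)&(X>-5)&(X<35)&(Y>-30)&(Y<70)),('tabtop',(Z>160)&(Z<172)&(X>-5)&(X<35)&(Y>-30)&(Y<70)),('pocket',(Z>88)&(Z<98)&(X>22)&(X<62)&(Y<66)&(Y>-30)),('stop',(Z>105)&(Z<115)&(X>25)&(Y>50)&(Y<100))]:
        if m.sum()>5: print(n,nm,m.sum(),'x',np.percentile(X[m],[2,98]).round(1),'y',np.percentile(Y[m],[2,98]).round(1),'z',np.median(Z[m]).round(1),np.percentile(Z[m],98).round(1))
```

```text
wrist tab 1154 x [10. 21.] y [13.2 55.2] z 161.6 163.1
wrist tabtop 1135 x [10. 21.] y [13.2 55.2] z 161.6 163.1
wrist pocket 580 x [23.3 53.2] y [-0.8 65.7] z 90.9 92.8
wrist stop 1753 x [26.3 78.3] y [69.1 88.3] z 109.4 111.1
top tab 112 x [10.  22.1] y [10.9 52.8] z 161.0 164.9
top tabtop 70 x [10.8 22.2] y [11.7 52.5] z 162.2 165.3
top pocket 43 x [29.4 54.6] y [14.6 65.8] z 91.3 93.8
top stop 174 x [26.  79.8] y [67.4 86.4] z 109.2 113.6
side tab 123 x [10.2 22.2] y [15.2 57.4] z 161.3 163.3
side tabtop 71 x [10.7 21.9] y [15.2 56.6] z 162.0 163.4
side pocket 43 x [31.7 53.9] y [-1.  45.9] z 90.6 93.2
side stop 196 x [26.1 78.7] y [70.4 89.3] z 109.5 111.6
```

View pics/wrist5.png

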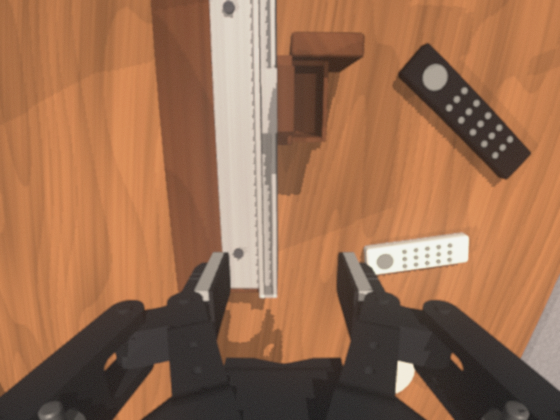

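The wrist view shows the caddy pocket (300,100) against the panel (328,45) and the hook in the channel. The measured gap is about 0 mm (caddy to panel centre about 45 mm).

```bash
python3 -c "
from cell import ctrl
print(ctrl.finish_job())"
```

```text
the job is handed in; nothing more can be done
None
```

The caddy hangs seated in the rail channel with its side against the end panel, the gripper is released and clear, and the job was handed in at about 22 s; the judge returned no verdict.

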